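# Screw home a recessed bearing ring with a two-pin spanner

### The arm

A 7-joint arm with a two-finger parallel gripper is mounted at the origin on the work surface. World frame = base frame: x ahead of the robot, y to its left, z up, the work surface at z = 0. Lengths are in m, angles in rad, forces in N, time in s.
With the tool pointing down it reaches from about 0.4 to 0.85 m from the base axis. Payload 10.4 kg.
Tool frame: the origin (TCP) lies at the very end of the fingers, on their centre line; the grasp point (between the pads) lies 19 mm behind it (tcp_to_grasp is the distance from the TCP to the grasp point, in m); z points along the fingers, y is the direction in which the jaws open and shut (so a half turn about z gives the same grasp; the last joint's range is limited). The gripper opens to 85 mm and grips with 20 to 120 N. Pads are 22 mm wide; open, the fingers measure 114 mm over their backs; the gripper's body (76 mm by 85 mm) begins 54 mm behind the grasp point. The pads swing forward as they close: fully open they stand 13 mm farther back than shut.
Start: joints at [1.234, 0.332, -0.065, 1.46, 0.022, 1.35, -0.088], TCP at [0.193, -0.594, 0.231] pointing down, gripper open.
Joint ranges: [-2.6, 2.6], [-0.5, 2.12], [-1.47, 1.34], [0.16, 2.42], [-1.27, 4.41], [0.06, 2.06], [-2.6, 2.6]. Speed limits (rad/s): [2.22, 2.22, 2.79, 2.79, 3.14, 3.14, 3.14].

### API

Orientations are given as a unit quaternion [x, y, z, w].
In Python, from cell import * gives the robot as it stands. The module is installed in compiled form; this text tells all that it offers.
- The arm moves only by the shell command python3 -m pendant 'ROWS' [FORCE]. ROWS is JSON, a list of rows, each an object of numbers: "x", "y", "z": the shift along the tool's x, y, z scaled (see below); "twist": the turn about the tool's z scaled (see below); "jaw": the closure, from 0 (fully open) to 1 (shut). In form: [{"x": .., "y": .., "z": .., "twist": .., "jaw": ..}, ...]. A call has 1 to 12 rows; each row shifts and turns the commanded pose from where the row before left it, along the tool's axes as they then stand; what a row does not reach is not made up. The controller multiplies each number of a shift by 0.06 m and each number of a turn by 0.15 rad. A row lasts 1/8 s, in which the tool goes at most 62.5 mm and 10.7 degrees, less where a joint would pass 70% of its speed; a pose out of reach is approached as far as the arm can. A call with a number of a shift or a turn outside -1 to 1 is refused whole. A call with a gripper value outside its range is refused whole. The fingers move at their own pace and stop on an object; FORCE is the grip in N (left out, the last holds). Time passes only in rows, so rows that do not move let the fingers close. It gives the time, the measured TCP pose, the force and the opening at its end, in the units of the state.
- observe(): the state, without advancing time (a new reading comes with each control period).
- camera(name): name is "side" or "top"; returns the picture (400x640x3 uint8, red, green, blue); there is no depth.
- camera_params(name): a dict with "mtx" (3x3 intrinsics, pixels), "rvec" (rotation vector, rad) and "tvec" (3), from world to camera coordinates, as OpenCV has them. Camera axes: x right, y down, z forward; pixel columns grow to the right and rows downward; lengths in m; the calibration is good to about 2 mm. A picture is of the moment at which its call begins. camera_params takes no time and is no camera call.
- sign_off(): hands the job in, once; it reports no verdict.
Trained networks look in the newest picture that a camera, given by its name, has taken for a name from the list of things; names that differ only in an ending like _2 or _b are one class to them, and where a whole thing is asked for, a point or a joint stands for the part that bears it (a point fixed in the world has none). Each returns a list of dicts, best first, with "score" (0 to 1); they miss things now and then, are a little off and sometimes report something else, mostly with a low value. They report only what shows in the picture. A call takes as long as a camera call. They do not tell look-alikes from the thing itself.
- regions_of(thing, camera): "pixels" (400x640 bool, what is visible of it) and "box" ([left, top, right, bottom] in pixels, round what is visible of it).
The state is a dict: "t": time; "joint_positions": joint angles; "joint_velocities": joint speeds; "joint_torque": joint torques, N m; "position": TCP position; "tcp_rot": TCP orientation; "force": force on the tool from outside, world axes, zero at the start; "ft_torque": the same for the moment, N m; "grip_width": finger opening in m.
Only numpy, scipy, OpenCV 4.12 (cv2) and the standard library are available. Lean on these libraries where they do the work, as an engineer would, in place of code of your own. Each camera call takes 0.05 s, during which the arm holds its last target.

### The job

Take the red-handled two-pin spanner from its wooden rack, engage both pins in the two holes of the brass retaining ring sunk in the bearing cartridge, and turn the ring clockwise until it is fully home against its stop. Work gently: do not press hard, and do not force the ring past its stop or the cartridge will turn in the vise. Then stand the spanner back upright in the rack's slot, let go, and leave the other things on the bench where they are.

Things in the scene. Friction and masses are not known exactly. Their poses are not given: they have to be found in the camera images.
- vise: Blue milling vise bolted to the bench, 210 x 130 mm, two steel jaws (110 mm wide, tops 86 mm above the bench) that face each other along its x axis. Origin: centre of its underside on the bench, directly below the cartridge's axis; z up.
- cartridge: Upright round aluminium bearing cartridge, 84 mm outside diameter, 68 mm bore, gripped between the jaws, axis vertical. Origin: on the axis at its underside; its rim is 55 mm higher (107 mm above the bench). Its x axis starts parallel to the vise's (a red paint mark on rim and jaw shows it). Only friction holds it: it turns in the jaws at about 0.5 N m.
- ring_centre (a point): Point of the cartridge on its axis, level with the flat top face of the brass ring, 6 mm below the rim. Ring: 66 mm outside, 21 mm inside diameter; two blind round holes 8 mm in diameter, 8 mm deep, opposite each other, centres 20 mm from the axis. Where they point is not measured: at the start their line is within 0.62 rad of the vise's x axis; find it by looking or by feel.
- ring (a joint): Turn of the brass ring in its thread, rad, growing clockwise seen from above. It starts between -0.9 and -0.5 and reads 0 at the stop, where the ring is fully home. It resists with about 0.12 N m all the way and stays where it is left; it does not sink noticeably as it turns.
- spanner_grip (a point): Centre of the spanner's red handle: upright block 30 mm (x) by 14 mm (y), 55 mm tall, pinched across y; z up. Under it a steel cross-bar 60 mm (x) by 16 mm (y) by 10 mm, its underside 38 mm below this point; two round-tipped pins, 5 mm in diameter, 10 mm long, reach down from it 20 mm either side of centre along x. Top 27 mm above this point. About 160 g. It starts in the rack.
- spanner_pins (a point): Point of the spanner midway between its two pin tips; same axes as the handle centre, 48 mm below it.
- rack: Fixed wooden block 90 mm (x) by 50 mm (y) by 30 mm tall with one slot in its top, 51 mm long along x, 11 mm wide, 18 mm deep. The spanner's pins hang in the slot and its cross-bar rests on the block's top, the bar along the slot. Origin: centre of the underside on the bench; z up.
- tray: Bystander: open blue plastic tray of bolts, 100 x 75 x 35 mm. Origin: centre of the underside.
- oiler: Bystander: white oil bottle with a red cap, 44 mm in diameter, 100 mm tall. Origin: centre of the underside.
- bearing: Bystander: loose steel bearing race lying flat, 52 mm outside diameter, 16 mm tall. Origin: centre of the underside.
- wrench: Bystander: steel wrench, 160 mm long, lying flat along its x axis. Origin: middle of the underside.
There are look-alikes about, which are no part of the job. Leave any orange or turquoise look-alike of the part that bears spanner_grip alone.

How it is judged:
On the way, in this order (a step that is already met when the one before it is completed fails the run):
1. the spanner's pins are both down in the ring's holes (z of spanner_pins in the frame of cartridge below 0.0455 m and horizontal distance between spanner_pins and cartridge below 0.005 m and angle between spanner_pins's own z axis and vertical below 0.15 rad), for 0.1 s.
2. the ring has been turned home with the pins still in its holes (value of joint ring above -0.05 rad and z of spanner_pins in the frame of cartridge below 0.0475 m and horizontal distance between spanner_pins and cartridge below 0.006 m), for 0.1 s.
At the end, for the whole second after the job is handed in: The ring is home (within 0.06 rad of its stop), the cartridge is within 0.08 rad of its first direction in the vise, and the spanner stands upright (within 0.12 rad) in the rack with its pins in the slot and its bar down on the block (within 2.5 mm), released (value of joint ring above -0.06 rad and horizontal distance between spanner_pins and rack below 0.008 m and z of spanner_pins in the frame of rack below 0.0225 m and angle between spanner_grip's own z axis and vertical below 0.12 rad and angle between the x axis of spanner_grip and the x axis of rack, either way round below 0.25 rad and angle between the x axis of cartridge and the x axis of vise, either way round below 0.08 rad); the robot touches nothing.
It fails at once if the cartridge was turned in the vise by more than 0.08 rad (the ring was forced past its stop) (angle between the x axis of cartridge and the x axis of vise, either way round above 0.08 rad).
It fails at once if the cartridge or its ring was pressed or wrenched with more than 40 N (contact force between anything else and cartridge above 40 N).
It fails at once if a bystander was pushed more than 20 mm (distance of any of tray, bearing, wrench, oiler from where it was at the start of the episode above 0.02 m).
It also fails if it takes over 72 s, if anything falls off the work surface, if the arm or the gripper's body presses on something with over 40 N, if the wrist force passes 120 N, or if a joint passes its speed limit or range.

## Working session

There is one attempt and no reset: what is moved stays moved. The work goes in short steps, Python scripts to look and compute and a shell command to move; the robot and the scene stay as the last step left them, time stands still between calls to the robot, and variables do not carry over. Pictures are saved under pics/ and viewed, and the job is handed in when it is done.

```bash
mkdir -p pics
python3 - <<'E'
from cell import *
import cv2
for n in("side","top"):
    im=camera(n); cv2.imwrite(f"pics/{n}0.png",im[:,:,::-1]); p=camera_params(n); print(n,p)
s=observe(); print(s)
E
```

```text
side {'mtx': array([[425.32636383,   0.        , 320.62405786],
       [  0.        , 425.32636383, 196.83144174],
       [  0.        ,   0.        ,   1.        ]]), 'rvec': array([ 0.24739827, -2.74510755,  1.30514435]), 'tvec': array([0.65253475, 0.08982131, 1.06256894])}
top {'mtx': array([[413.04964979,   0.        , 324.65231643],
       [  0.        , 413.04964979, 196.83026802],
       [  0.        ,   0.        ,   1.        ]]), 'rvec': array([ 2.13717974, -2.12405168,  0.13375879]), 'tvec': array([0.05561403, 0.64341805, 0.94243594])}
{'t': 0.1, 'joint_positions': array([ 1.23441028,  0.33282391, -0.06471027,  1.46082181,  0.0215913 ,
        1.34989073, -0.08850249]), 'joint_velocities': array([-0.00200599, -0.00075247,  0.00117721, -0.00360011, -0.00047851,
        0.00013208,  0.00090269]), 'joint_torque': array([ 1.76757869e-03, -6.26742911e+01,  4.93238959e-02, -3.92432356e+01,
        1.63601968e-02,  6.89992419e-03, -2.50519417e-05]), 'position': array([ 0.19282239, -0.59417753,  0.23060295]), 'tcp_rot': array([ 9.87715466e-01,  1.56261861e-01, -1.18539080e-04, -6.13040916e-04]), 'force': array([ 0.10316186,  0.02207359, -0.74724674]), 'ft_torque': array([-0.01480468,  0.02768816, -0.04417313]), 'grip_width': 0.08534681225383776}
```

View pics/side0.png

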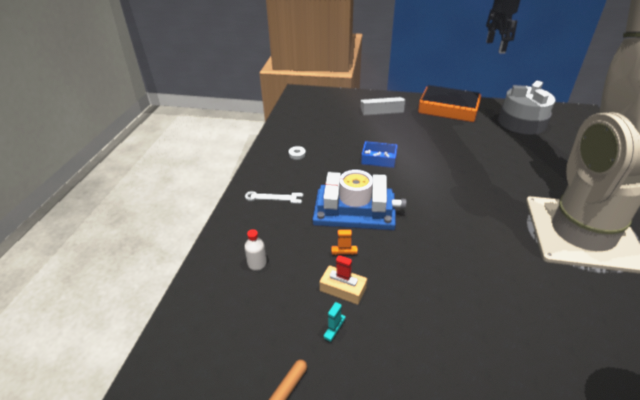

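View pics/top0.png

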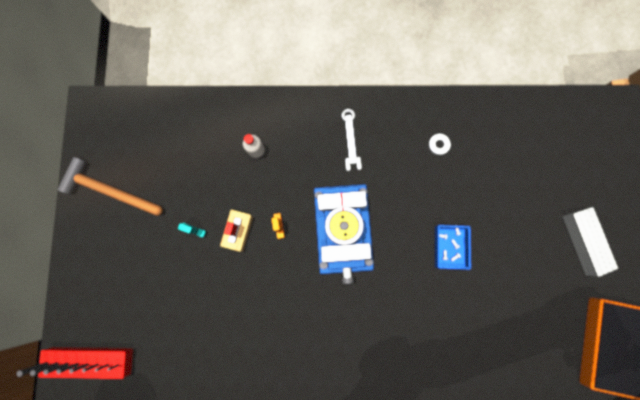

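Side picture: red spanner in its wooden rack at (344,275), orange look-alike at (344,243), turquoise at (334,322), vise and cartridge at (356,195). Top picture: rack at (236,230), orange at (278,226), turquoise at (192,230), ring at (344,226).
The one that fits is the red-handled spanner standing in the rack.

```bash
cat > h.py <<'E'
from cell import *
import cv2, numpy as np
from scipy.spatial.transform import Rotation as R
def ray(n,uv,z):
    p=camera_params(n); Rm=cv2.Rodrigues(p['rvec'])[0]; t=np.array(p['tvec']).ravel()
    d=Rm.T@np.linalg.inv(p['mtx'])@np.array([uv[0],uv[1],1.]); c=-Rm.T@t
    return c+d*(z-c[2])/d[2]
def proj(n,P):
    p=camera_params(n)
    return cv2.projectPoints(np.float64(P).reshape(-1,1,3),p['rvec'],p['tvec'],p['mtx'],None)[0].reshape(-1,2)
E
python3 - <<'E'
from h import *
im=camera("top"); s=camera("side")
print(-cv2.Rodrigues(camera_params("top")['rvec'])[0].T@camera_params("top")['tvec'],-cv2.Rodrigues(camera_params("side")['rvec'])[0].T@camera_params("side")['tvec'])
def reg(t,c):
    for r in regions_of(t,c)[:4]:
        m=r['pixels']; y,x=np.nonzero(m); rr=cv2.minAreaRect(np.stack([x,y],1).astype(np.float32))
        print(t,c,round(r['score'],2),r['box'],len(x),round(x.mean(),1),round(y.mean(),1),rr)
for t in("spanner_grip","rack","cartridge","vise","ring"):
    reg(t,"top")
for t in("spanner_grip","rack","cartridge"): reg(t,"side")
a=cv2.resize(im[200:260,205:275],None,fx=8,fy=8,interpolation=cv2.INTER_CUBIC)
b=cv2.resize(im[180:278,300:390],None,fx=6,fy=6,interpolation=cv2.INTER_CUBIC)
cv2.imwrite("pics/a1.png",a[:,:,::-1]);cv2.imwrite("pics/b1.png",b[:,:,::-1])
c=cv2.resize(s[215:345,290:400],None,fx=4.5,fy=4.5,interpolation=cv2.INTER_CUBIC)
d=cv2.resize(s[160:235,305:410],None,fx=7,fy=7,interpolation=cv2.INTER_CUBIC)
cv2.imwrite("pics/c1.png",c[:,:,::-1]);cv2.imwrite("pics/d1.png",d[:,:,::-1])
E
```

```text
[0.49354581 0.03333679 1.02983805] [0.48930245 0.87396687 0.74812247]
spanner_grip top 0.63 [273.7, 212.2, 286.4, 239.5] 196 277.4 224.8 ((277.0405578613281, 225.24325561523438), (24.166650772094727, 9.206343650817871), 80.53767395019531)
spanner_grip top 0.52 [227.7, 218.1, 243.6, 239.8] 228 232.8 228.9 ((231.8584747314453, 228.74526977539062), (12.225089073181152, 24.038095474243164), 15.94539737701416)
spanner_grip top 0.52 [178.8, 220.0, 204.8, 237.2] 215 191.2 229.1 ((191.29998779296875, 229.1000213623047), (27.828041076660156, 8.221921920776367), 18.43494987487793)
cartridge top 0.74 [327.5, 207.4, 361.7, 245.4] 1144 343.6 225.4 ((343.5000305175781, 225.50003051757812), (36.76955032348633, 38.18376159667969), 45.0)
vise top 0.75 [310.9, 182.1, 373.7, 282.1] 4682 343.0 229.7 ((343.4898376464844, 233.8578643798828), (97.10972595214844, 53.72027587890625), 85.91438293457031)
ring top 0.82 [330.9, 209.8, 357.9, 238.3] 588 343.7 225.1 ((343.5, 225.0), (28.0, 27.0), 90.0)
spanner_grip side 0.87 [326.7, 253.9, 358.3, 283.5] 496 343.5 271.2 ((345.76947021484375, 270.1256103515625), (28.100906372070312, 24.989559173583984), 20.2248592376709)
spanner_grip side 0.86 [331.0, 229.1, 357.5, 250.1] 407 343.8 243.2 ((343.5, 241.0), (24.0, 25.0), 90.0)
spanner_grip side 0.59 [324.6, 303.5, 346.8, 341.4] 456 334.1 320.4 ((335.0240173339844, 321.36798095703125), (17.173004150390625, 38.818145751953125), 10.30484676361084)
rack side 0.89 [317.9, 268.3, 365.1, 305.9] 862 342.3 286.6 ((342.1118469238281, 283.6848449707031), (44.810916900634766, 27.239200592041016), 19.536653518676758)
cartridge side 0.86 [338.2, 172.4, 372.3, 209.8] 1050 355.0 188.1 ((355.5, 188.5), (35.0, 33.0), 90.0)
```

Run:
```python
import cv2,numpy as np
L=[cv2.imread(f"pics/{k}1.png") for k in"ab"]
h=max(i.shape[0] for i in L)
cv2.imwrite("pics/ab.png",cv2.resize(np.hstack([cv2.copyMakeBorder(i,0,h-i.shape[0],0,5,0) for i in L]),(800,430)))
```

```text
(no output)
```

View pics/b1.png

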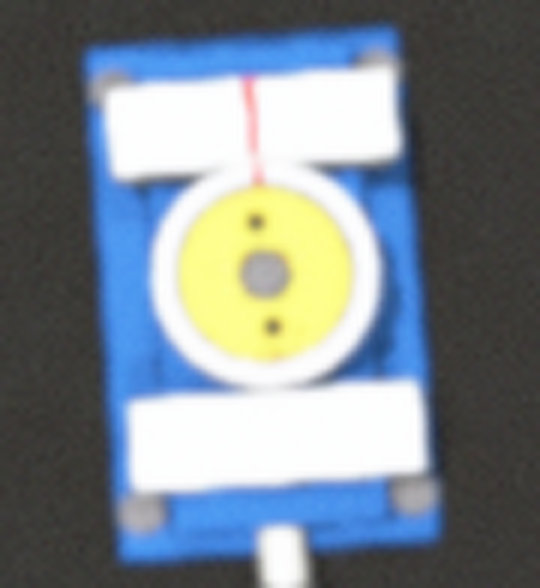

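View pics/a1.png

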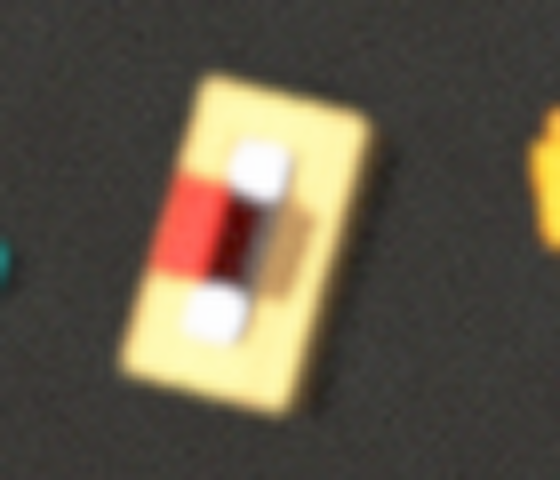

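View pics/c1.png

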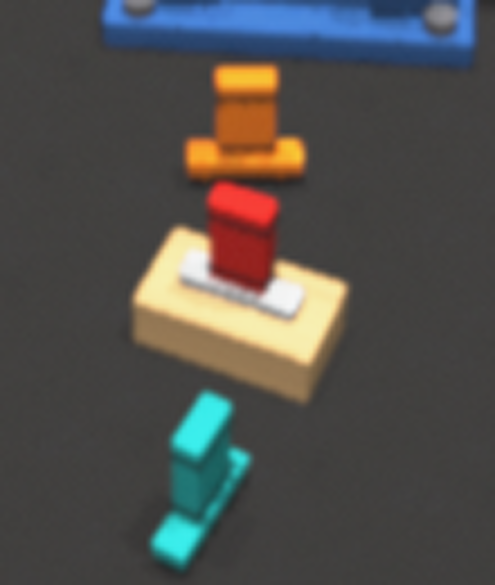

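View pics/d1.png

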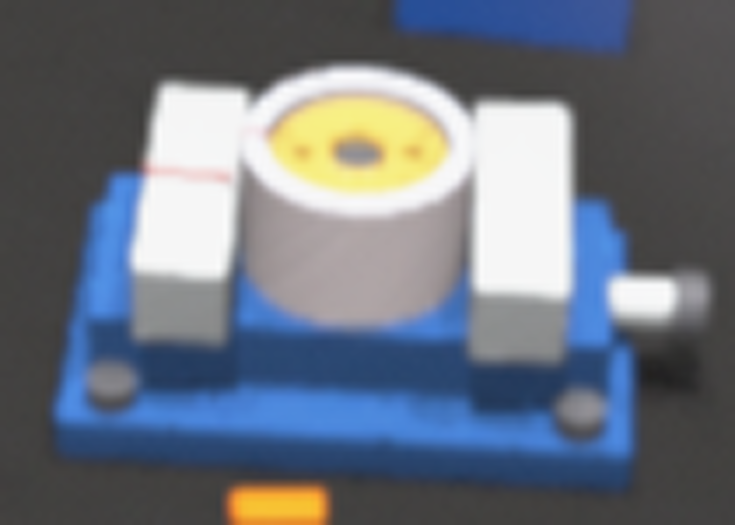

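The crop confirms the red spanner standing in the slot (crop a: bar from (260,165) to (215,315); red top face at (188,228)). The ring holes show clearly in crop b at (256,221) and (273,326), and the red paint mark runs from (250,80) to (261,183).

Run:
```python
from h import *
def un(pts,o,f): return [(o[0]+(x+.5)/f-.5,o[1]+(y+.5)/f-.5) for x,y in pts]
np.set_printoptions(precision=4,suppress=True)
def ang(a,b): d=b-a; return np.arctan2(d[1],d[0]),np.linalg.norm(d)
H=[ray("top",u,.101) for u in un([(256,221),(273,326)],(300,180),6)]
print("top holes",H,(H[0]+H[1])/2,ang(H[1],H[0]))
c=ray("top",un([(265,274)],(300,180),6)[0],.101);print("bore",c)
c=ray("top",un([(266,275)],(300,180),6)[0],.107);print("rim",c)
M=[ray("top",un([p],(300,180),6)[0],z) for p,z in(((249,80),.086),((260,183),.107))];print("mark",M)
H=[ray("side",u,.101) for u in un([(302,151),(413,151)],(305,160),7)]
print("side holes",H,(H[0]+H[1])/2,ang(H[1],H[0]))
C=[ray("top",u,.03) for u in un([(205,75),(372,112),(288,412),(122,372)],(205,200),8)]
print("rack",np.array(C),np.mean(C,0),ang(C[3],C[0]),ang(C[2],C[1]))
B=[ray("top",u,.04) for u in un([(231,147),(290,165),(244,343),(185,322)],(205,200),8)]
B=[ray("top",u,.04) for u in un([(260,168),(216,315)],(205,200),8)]
print("bar",B,ang(B[1],B[0]))
T=[ray("top",u,.095) for u in un([(174,177),(225,186),(205,278),(153,268)],(205,200),8)]
print("handle top",np.array(T),np.mean(T,0))
T=[ray("side",u,.095) for u in un([(220,183),(280,205),(269,222),(207,203)],(290,215),4.5)]
print("handle top side",np.array(T),np.mean(T,0),ang(T[1],T[0]),ang(T[2],T[3]))
C=[ray("side",u,.03) for u in un([(180,228),(348,288),(307,370),(134,298)],(290,215),4.5)]
print("rack side",np.mean(C,0),ang(C[1],C[0]),ang(C[2],C[3]))
B=[ray("side",u,.107) for u in un([(358,142)],(305,160),7)];print("rim side",B)
s=observe();Rm=R.from_quat(s['tcp_rot']).as_matrix();print(Rm,s['position'])
```

```text
top holes [array([0.5907, 0.0181, 0.101 ]), array([0.5513, 0.0117, 0.101 ])] [0.571  0.0149 0.101 ] (np.float64(0.1614808866737229), np.float64(0.0398878079694693))
bore [0.5707 0.0147 0.101 ]
rim [0.5699 0.0145 0.107 ]
mark [array([0.6468, 0.0207, 0.086 ]), array([0.6043, 0.0167, 0.107 ])]
side holes [array([0.5895, 0.0188, 0.101 ]), array([0.5501, 0.0121, 0.101 ])] [0.5698 0.0155 0.101 ] (np.float64(0.1683563194157022), np.float64(0.039966901011459915))
rack [[0.615  0.2917 0.03  ]
 [0.6039 0.2398 0.03  ]
 [0.5128 0.2621 0.03  ]
 [0.5244 0.3131 0.03  ]] [0.564  0.2766 0.03  ] (np.float64(-0.23186747013275327), np.float64(0.09312581828181375)) (np.float64(-0.23973252735477596), np.float64(0.0938033674696294))
bar [array([0.5856, 0.2711, 0.04  ]), array([0.5413, 0.2826, 0.04  ])] (np.float64(-0.2539292033917726), np.float64(0.045786427447086615))
handle top [[0.5778 0.2825 0.095 ]
 [0.5753 0.2678 0.095 ]
 [0.5491 0.2724 0.095 ]
 [0.5518 0.2874 0.095 ]] [0.5635 0.2775 0.095 ]
handle top side [[0.5744 0.2684 0.095 ]
 [0.5453 0.2771 0.095 ]
 [0.5488 0.2882 0.095 ]
 [0.5783 0.2817 0.095 ]] [0.5617 0.2789 0.095 ] (np.float64(-0.2922851819520182), np.float64(0.030361297522828998)) (np.float64(-0.21867260147331177), np.float64(0.030181613324065996))
rack side [0.5617 0.2781 0.03  ] (np.float64(-0.2684205126931453), np.float64(0.08911382099243659)) (np.float64(-0.3101805488500324), np.float64(0.09081275231129117))
rim side [array([0.5695, 0.0181, 0.107 ])]
[[ 0.9512  0.3086  0.    ]
 [ 0.3086 -0.9512 -0.    ]
 [ 0.      0.     -1.    ]] [ 0.1929 -0.5945  0.2313]
```

```bash
python3 -m pendant '[{"x":0.7,"twist":-0.45},{"x":0.75,"twist":-0.48},{"x":0.75,"twist":-0.48},{"x":0.75,"twist":-0.48},{"x":0.75,"twist":-0.48},{"x":0.75,"twist":-0.48},{"x":0.75,"twist":-0.48},{"x":0.75,"twist":-0.48},{"x":0.75,"twist":-0.48},{"x":0.75,"twist":-0.48},{"x":0.75,"twist":-0.48},{"x":0.75,"twist":-0.48}]'; python3 -m pendant '[{"x":0.75,"twist":-0.48},{"x":0.75,"twist":-0.48},{"x":0.75,"twist":-0.48},{"x":0.75,"twist":-0.48},{"x":0.75,"twist":-0.48},{"x":0.75,"twist":-0.48},{"x":0.75,"twist":-0.48},{"x":0.75,"twist":-0.48},{"x":0.75,"twist":-0.48},{"x":0.75,"twist":-0.48},{"x":0.3,"twist":-0.48},{}]'
cat >> h.py <<'E'
def st():
    s=observe();Rm=R.from_quat(s['tcp_rot']).as_matrix()
    print("t",s['t'],"p",s['position'].round(4),"yaw",round(np.arctan2(Rm[1,0],Rm[0,0]),4),"tz",Rm[:,2].round(4),"F",s['force'].round(1),"T",s['ft_torque'].round(2),"w",round(s['grip_width'],4),"j",s['joint_positions'].round(2)); return s,Rm
def togo(target,yaw):
    s,Rm=st(); d=Rm.T@(np.array(target)-s['position'])/0.06
    y=np.arctan2(Rm[1,0],Rm[0,0]); dy=(yaw-y+np.pi)%(2*np.pi)-np.pi
    print("units xyz (present axes)",d.round(3),"twist",round(-dy/0.15,3))
    c,sn=np.cos(yaw),np.sin(yaw); R2=np.array([[c,sn,0],[sn,-c,0],[0,0,-1]])
    print("units xyz (after twist)",(R2.T@(np.array(target)-s['position'])/0.06).round(3))
E
python3 -c "
from h import *
togo([.563,.2775,.231],2.89)"
```

```text
t 0.6 p [ 0.1929 -0.5945  0.2313] yaw 0.3138 tz [ 0. -0. -1.] F [-0.8 -0.3 -0.1] T [ 0.   -0.03  0.02] w 0.085 j [ 1.23  0.33 -0.06  1.46  0.02  1.35 -0.09]
units xyz (present axes) [ 1.0352e+01 -1.1920e+01  5.0000e-03] twist -17.175
units xyz (after twist) [-2.3560e+00  1.5611e+01  5.0000e-03]$[0]: bad value
$[0]: bad value
```

```bash
python3 -m pendant '[{"x":0.7,"y":0,"z":0,"twist":-0.45,"jaw":0},{"x":0.75,"y":0,"z":0,"twist":-0.48,"jaw":0},{"x":0.75,"y":0,"z":0,"twist":-0.48,"jaw":0},{"x":0.75,"y":0,"z":0,"twist":-0.48,"jaw":0},{"x":0.75,"y":0,"z":0,"twist":-0.48,"jaw":0},{"x":0.75,"y":0,"z":0,"twist":-0.48,"jaw":0},{"x":0.75,"y":0,"z":0,"twist":-0.48,"jaw":0},{"x":0.75,"y":0,"z":0,"twist":-0.48,"jaw":0},{"x":0.75,"y":0,"z":0,"twist":-0.48,"jaw":0},{"x":0.75,"y":0,"z":0,"twist":-0.48,"jaw":0},{"x":0.75,"y":0,"z":0,"twist":-0.48,"jaw":0},{"x":0.75,"y":0,"z":0,"twist":-0.48,"jaw":0}]'; python3 -m pendant '[{"x":0.75,"y":0,"z":0,"twist":-0.48,"jaw":0},{"x":0.75,"y":0,"z":0,"twist":-0.48,"jaw":0},{"x":0.75,"y":0,"z":0,"twist":-0.48,"jaw":0},{"x":0.75,"y":0,"z":0,"twist":-0.48,"jaw":0},{"x":0.75,"y":0,"z":0,"twist":-0.48,"jaw":0},{"x":0.75,"y":0,"z":0,"twist":-0.48,"jaw":0},{"x":0.75,"y":0,"z":0,"twist":-0.48,"jaw":0},{"x":0.75,"y":0,"z":0,"twist":-0.48,"jaw":0},{"x":0.75,"y":0,"z":0,"twist":-0.48,"jaw":0},{"x":0.75,"y":0,"z":0,"twist":-0.48,"jaw":0},{"x":0.3,"y":0,"z":0,"twist":-0.48,"jaw":0},{"x":0,"y":0,"z":0,"twist":0,"jaw":0}]'
python3 -c "
from h import *
togo([.563,.2775,.231],2.89)"
```

```text
t: 2.1
position: [0.5893, -0.2547, 0.2313]
tcp_rot: [0.832, 0.554, 0.0, 0.0]
force: [0.6, 0.4, -0.4]
grip_width: 0.0854
t: 3.6
position: [0.6146, 0.202, 0.2314]
tcp_rot: [0.554, 0.833, 0.0, -0.0]
force: [0.4, 0.2, -0.2]
grip_width: 0.0854
t 3.6 p [0.6146 0.202  0.2314] yaw 1.9677 tz [-1.e-04  4.e-04 -1.e+00] F [ 0.4  0.2 -0.2] T [-0.02  0.01 -0.02] w 0.0854 j [ 0.11  0.47 -0.7   1.37  0.3   1.41 -0.19]
units xyz (present axes) [ 1.493 -0.307  0.007] twist -6.149
units xyz (after twist) [1.146 1.004 0.006]
```

```bash
python3 -m pendant '[{"x":0,"y":0,"z":0,"twist":-0.9,"jaw":0},{"x":0,"y":0,"z":0,"twist":-0.9,"jaw":0},{"x":0,"y":0,"z":0,"twist":-0.9,"jaw":0},{"x":0,"y":0,"z":0,"twist":-0.9,"jaw":0},{"x":0,"y":0,"z":0,"twist":-0.9,"jaw":0},{"x":0,"y":0,"z":0,"twist":-0.9,"jaw":0},{"x":0,"y":0,"z":0,"twist":-0.75,"jaw":0},{"x":0.57,"y":0.5,"z":0,"twist":0,"jaw":0},{"x":0.576,"y":0.504,"z":0.5,"twist":0,"jaw":0},{"x":0,"y":0,"z":0.6,"twist":0,"jaw":0},{"x":0,"y":0,"z":0,"twist":0,"jaw":0}]'
python3 -c "
from h import *
togo([.563,.2775,.049],2.89)
im=camera('top');cv2.imwrite('pics/t2.png',cv2.resize(im[180:280,180:300],None,fx=5,fy=5,interpolation=2)[:,:,::-1])
im=camera('side');cv2.imwrite('pics/s2.png',cv2.resize(im[180:320,270:430],None,fx=4,fy=4,interpolation=2)[:,:,::-1])"
```

```text
t: 4.97
position: [0.5636, 0.2734, 0.1629]
tcp_rot: [0.128, 0.992, -0.002, -0.002]
force: [0.3, -0.1, 0.3]
grip_width: 0.0856
t 4.975 p [0.5636 0.2734 0.1629] yaw 2.8847 tz [-0.0035 -0.003  -1.    ] F [ 0.3 -0.1  0.3] T [-0.06 -0.01  0.02] w 0.0856 j [ 0.11  0.53 -0.87  1.51  0.41  1.31  0.51]
units xyz (present axes) [0.021 0.07  1.898] twist -0.035
units xyz (after twist) [0.026 0.063 1.898]
```

View pics/s2.png

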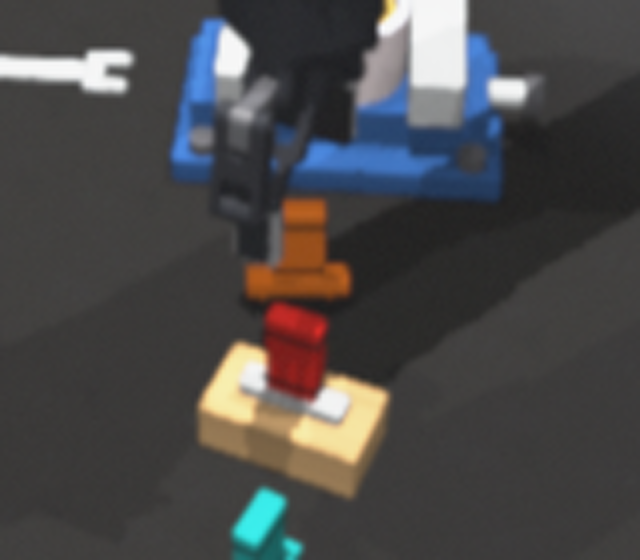

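```bash
python3 -c "
from h import *
s,Rm=st()
for e in(-.0425,0,.0425):
  P=s['position']+Rm[:,1]*e
  for n,o,f in(('side',(270,180),4),('top',(180,180),5)): print(n,(proj(n,P)-o)*f)
"
```

```text
t 5.075 p [0.5651 0.2745 0.1662] yaw 2.8844 tz [ 6.e-04 -3.e-04 -1.e+00] F [0.6 0.4 1. ] T [-0.02 -0.02  0.01] w 0.0853 j [ 0.12  0.53 -0.87  1.5   0.41  1.31  0.51]
side [[325.34775145 159.5493583 ]]
top [[300.98768388 249.28235651]]
side [[292.55561932 212.53892955]]
top [[205.05786818 223.01085223]]
side [[257.34824682 269.43134405]]
top [[109.7261303  196.90313856]]
```

View pics/t2.png

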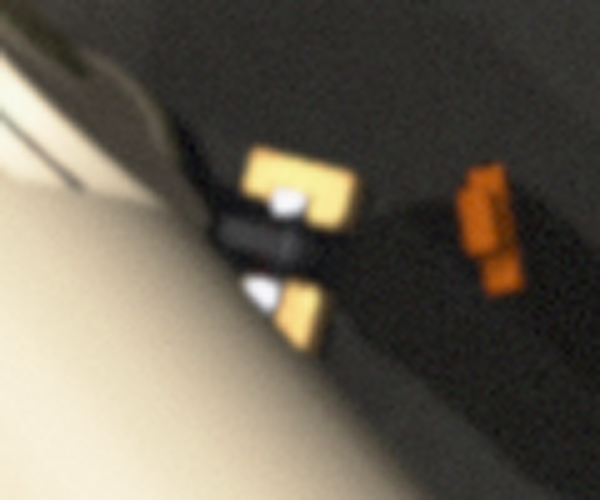

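```bash
python3 -m pendant '[{"x":0.05,"y":0.04,"z":0.5,"twist":-0.03,"jaw":0},{"x":0,"y":0,"z":0.5,"twist":0,"jaw":0},{"x":0,"y":0,"z":0.5,"twist":0,"jaw":0},{"x":0,"y":0,"z":0.4,"twist":0,"jaw":0},{"x":0,"y":0,"z":0,"twist":0,"jaw":0},{"x":0,"y":0,"z":0,"twist":0,"jaw":0}]' 40
python3 -c "
from h import *
togo([.563,.2775,.049],2.89)
im=camera('side');cv2.imwrite('pics/s3.png',cv2.resize(im[180:320,270:430],None,fx=4,fy=4,interpolation=2)[:,:,::-1])"
```

```text
t: 5.82
position: [0.5629, 0.2792, 0.0533]
tcp_rot: [0.125, 0.992, 0.001, 0.001]
force: [0.7, 0.4, 0.7]
grip_width: 0.0856
t 5.825 p [0.5629 0.2792 0.0533] yaw 2.891 tz [ 0.0023  0.001  -1.    ] F [0.7 0.4 0.7] T [-0.03 -0.04 -0.03] w 0.0856 j [ 0.07  0.64 -0.82  1.6   0.5   1.12  0.45]
units xyz (present axes) [-0.008 -0.027  0.071] twist 0.006
units xyz (after twist) [-0.009 -0.027  0.071]
```

View pics/s3.png

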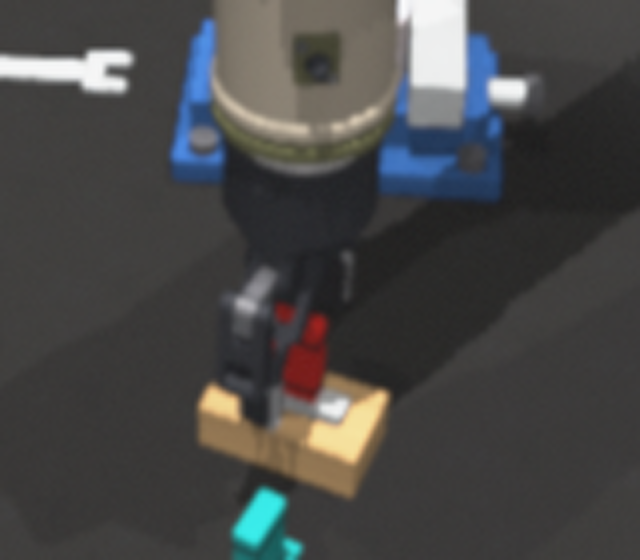

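The gripper straddles the red handle, with the fingers either side at (245,350) and behind it. Closing.

```bash
python3 -m pendant '[{"x":0,"y":0,"z":0.05,"twist":0,"jaw":0.3},{"x":0,"y":0,"z":0,"twist":0,"jaw":0.6},{"x":0,"y":0,"z":0,"twist":0,"jaw":0.8},{"x":0,"y":0,"z":0,"twist":0,"jaw":1},{"x":0,"y":0,"z":0,"twist":0,"jaw":1},{"x":0,"y":0,"z":0,"twist":0,"jaw":1}]' 50
python3 -c "
from h import *
st()"
```

```text
t: 6.62
position: [0.5615, 0.279, 0.0483]
tcp_rot: [0.124, 0.992, -0.0, -0.0]
force: [-0.3, -1.7, 1.0]
grip_width: 0.0133
t 6.625 p [0.5615 0.279  0.0483] yaw 2.8922 tz [-1.e-04 -2.e-04 -1.e+00] F [-0.3 -1.7  1. ] T [-0.22  0.08  0.01] w 0.0133 j [ 0.07  0.64 -0.81  1.61  0.51  1.11  0.45]
```

```bash
python3 -m pendant '[{"x":0,"y":0,"z":-0.2,"twist":0,"jaw":1},{"x":0,"y":0,"z":-0.5,"twist":0,"jaw":1},{"x":0,"y":0,"z":-0.6,"twist":0,"jaw":1},{"x":0,"y":0,"z":-0.6,"twist":0,"jaw":1},{"x":0,"y":0,"z":-0.2,"twist":0,"jaw":1},{"x":0,"y":0,"z":0,"twist":-0.9,"jaw":1},{"x":0,"y":0,"z":0,"twist":-0.9,"jaw":1},{"x":0,"y":0,"z":0,"twist":-0.96,"jaw":1},{"x":0,"y":0,"z":0,"twist":0,"jaw":1}]'
python3 -c "
from h import *
togo([.570,.015,.17],3.3066)
im=camera('side');cv2.imwrite('pics/s4.png',cv2.resize(im[150:320,270:430],None,fx=4,fy=4,interpolation=2)[:,:,::-1])"
```

```text
t: 7.75
position: [0.5612, 0.2788, 0.1733]
tcp_rot: [-0.082, 0.997, -0.0, -0.001]
force: [0.6, 0.7, -1.7]
grip_width: 0.0134
t 7.75 p [0.5612 0.2788 0.1733] yaw -2.9777 tz [-1.4e-03 -3.0e-04 -1.0e+00] F [ 0.6  0.7 -1.7] T [ 0.02  0.06 -0.02] w 0.0134 j [ 0.16  0.55 -0.96  1.49  0.45  1.34  0.9 ]
units xyz (present axes) [ 0.572 -4.362  0.057] twist -0.007
units xyz (after twist) [ 0.577 -4.361  0.055]
```

View pics/s4.png

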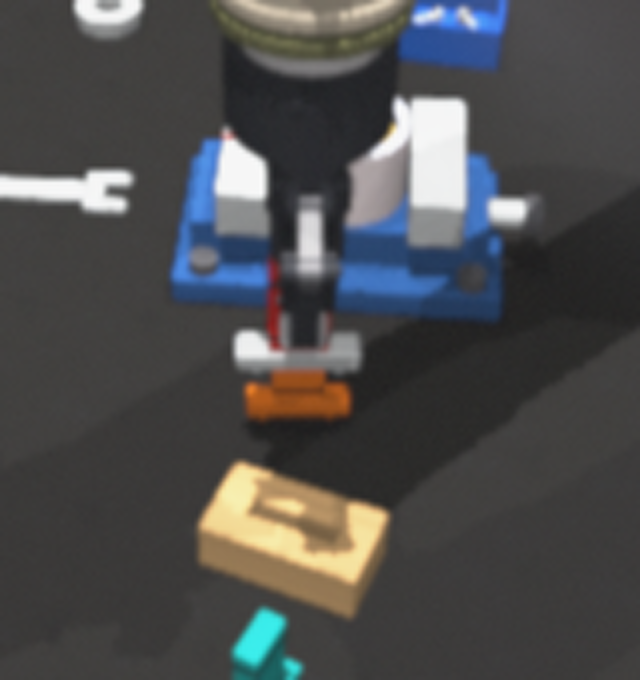

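```bash
python3 -c "
from h import *
s,Rm=st()
for off in(-.002,0,.002):
  P=[s['position']+Rm@np.array([off+sx*.03,sy*.008,zz]) for sx in(-1,1) for sy in(-1,1) for zz in(.0083,.0183)]
  q=(proj('side',P)-[270,150])*4
  print(off,q.min(0).round(1),q.max(0).round(1))
im=camera('side');c=cv2.resize(im[220:250,315:375],None,fx=12,fy=12,interpolation=2);
for off in(0,):
  P=[s['position']+Rm@np.array([off+sx*.03,sy*.008,zz]) for sx in(-1,1) for sy in(-1,1) for zz in(.0083,.0183)]
  for u in proj('side',P): cv2.circle(c,tuple(int(v) for v in (u-[315,220]+.5)*12),3,(0,255,0),-1)
cv2.imwrite('pics/s5.png',c[:,:,::-1])
"
```

```text
t 7.8 p [0.5612 0.2789 0.1735] yaw -2.98 tz [-1.1e-03 -2.0e-04 -1.0e+00] F [ 0.2  0.  -2.3] T [ 0.02  0.05 -0.06] w 0.0134 j [ 0.16  0.55 -0.96  1.49  0.45  1.34  0.9 ]
-0.002 [233.5 329.2] [357.3 367.6]
0 [237.6 329.2] [361.5 367.7]
0.002 [241.7 329.3] [365.6 367.7]
```

View pics/s5.png

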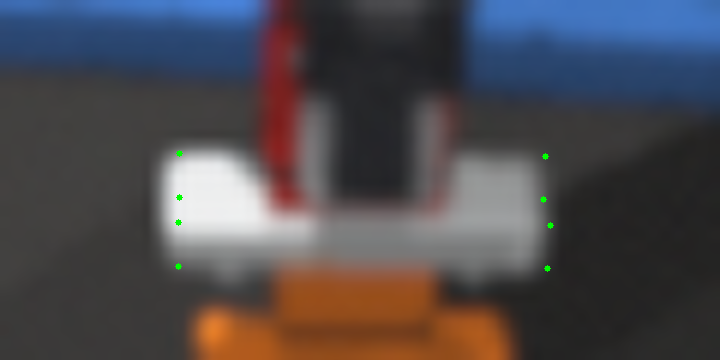

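```bash
python3 -m pendant '[{"x":0.07,"y":-0.4,"z":0,"twist":0,"jaw":1},{"x":0.1,"y":-0.7,"z":0,"twist":0,"jaw":1},{"x":0.1,"y":-0.8,"z":0,"twist":0,"jaw":1},{"x":0.1,"y":-0.8,"z":0,"twist":0,"jaw":1},{"x":0.1,"y":-0.8,"z":0,"twist":0,"jaw":1},{"x":0.07,"y":-0.6,"z":0,"twist":0,"jaw":1},{"x":0.05,"y":-0.246,"z":0,"twist":0,"jaw":1},{"x":0,"y":0,"z":0,"twist":0,"jaw":1},{"x":0,"y":0,"z":0,"twist":0,"jaw":1}]'
python3 -c "
from h import *
togo([.569,.0158,.145],3.3066)
s,Rm=st()
im=camera('side');c=cv2.resize(im[150:220,310:400],None,fx=8,fy=8,interpolation=2);
P=[s['position']+Rm@np.array([sx*.03,sy*.008,zz]) for sx in(-1,1) for sy in(-1,1) for zz in(.0083,.0183)]
for u in proj('side',P): cv2.circle(c,tuple(int(v) for v in (u-[310,150]+.5)*8),3,(0,255,0),-1)
cv2.imwrite('pics/s6.png',c[:,:,::-1])
im=camera('top');cv2.imwrite('pics/t6.png',cv2.resize(im[180:270,300:390],None,fx=6,fy=6,interpolation=2)[:,:,::-1])
"
```

```text
t: 8.98
position: [0.5692, 0.0182, 0.1744]
tcp_rot: [-0.083, 0.997, 0.0, 0.0]
force: [-0.1, 0.3, -2.4]
grip_width: 0.0133
t 8.975 p [0.5692 0.0182 0.1744] yaw -2.975 tz [ 2.e-04  7.e-04 -1.e+00] F [-0.1  0.3 -2.4] T [-0.03 -0.02 -0.02] w 0.0133 j [ 0.67  0.41 -0.97  1.65  0.35  1.27  1.37]
units xyz (present axes) [ 0.01  -0.039  0.491] twist 0.01
units xyz (after twist) [ 0.009 -0.039  0.491]
t 8.975 p [0.5692 0.0182 0.1744] yaw -2.975 tz [ 2.e-04  7.e-04 -1.e+00] F [-0.1  0.3 -2.4] T [-0.03 -0.02 -0.02] w 0.0133 j [ 0.67  0.41 -0.97  1.65  0.35  1.27  1.37]
```

View pics/s6.png

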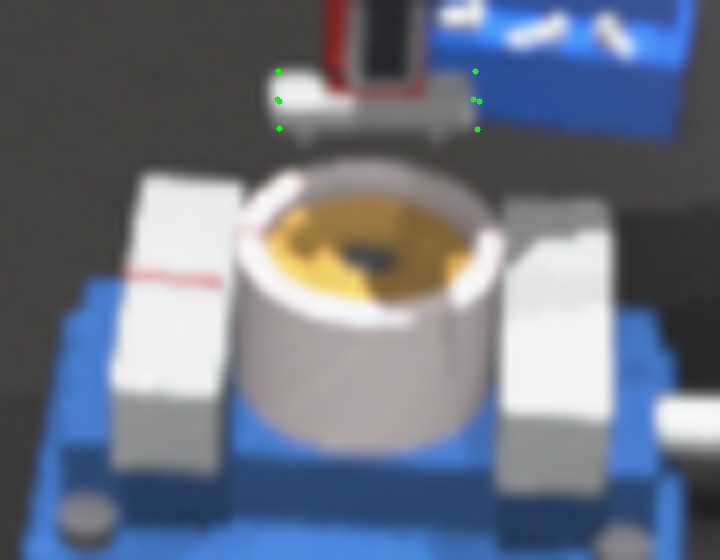

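View pics/t6.png

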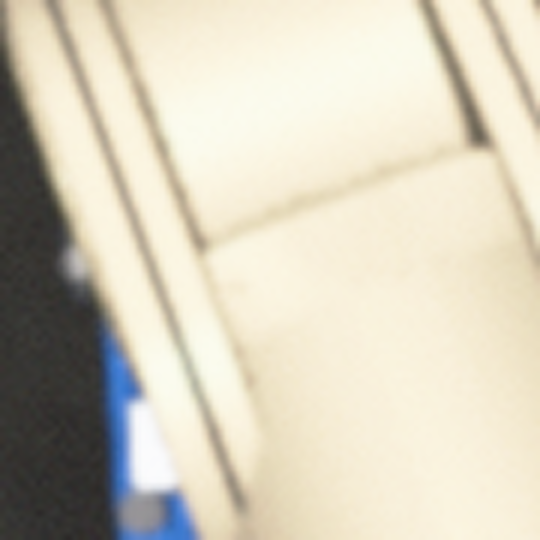

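Side view: the bar hangs level above the cartridge, at (269–475, 72–125), about 1.5 mm toward the outer jaw from the TCP. The pins are at (305,133) and (437,133).

```bash
python3 -m pendant '[{"x":0.01,"y":-0.038,"z":0.3,"twist":0,"jaw":1},{"x":0,"y":0,"z":0.3,"twist":0,"jaw":1},{"x":0,"y":0,"z":0.07,"twist":0,"jaw":1},{"x":0,"y":0,"z":0,"twist":0,"jaw":1},{"x":0,"y":0,"z":0,"twist":0,"jaw":1},{"x":0,"y":0,"z":0,"twist":0,"jaw":1}]'
python3 -c "
from h import *
togo([.5688,.0158,.131],3.3066)
im=camera('side');c=cv2.resize(im[160:215,325:385],None,fx=12,fy=10,interpolation=2);
cv2.imwrite('pics/s7.png',c[:,:,::-1])
st()
"
```

```text
t: 9.82
position: [0.5695, 0.0137, 0.1346]
tcp_rot: [-0.082, 0.997, -0.0, 0.0]
force: [0.8, -0.2, -2.8]
grip_width: 0.0133
t 9.825 p [0.5695 0.0137 0.1346] yaw -2.977 tz [ 9.e-04 -1.e-04 -1.e+00] F [ 0.8 -0.2 -2.8] T [ 0.02 -0.04 -0.01] w 0.0133 j [ 0.66  0.45 -0.94  1.69  0.38  1.2   1.35]
units xyz (present axes) [0.005 0.036 0.06 ] twist -0.003
units xyz (after twist) [0.005 0.036 0.06 ]
t 9.875 p [0.5694 0.0137 0.1345] yaw -2.9769 tz [ 7.e-04 -2.e-04 -1.e+00] F [-0.7  0.7 -2.8] T [-0.03  0.02  0.05] w 0.0131 j [ 0.66  0.45 -0.94  1.69  0.38  1.2   1.35]
```

View pics/s7.png

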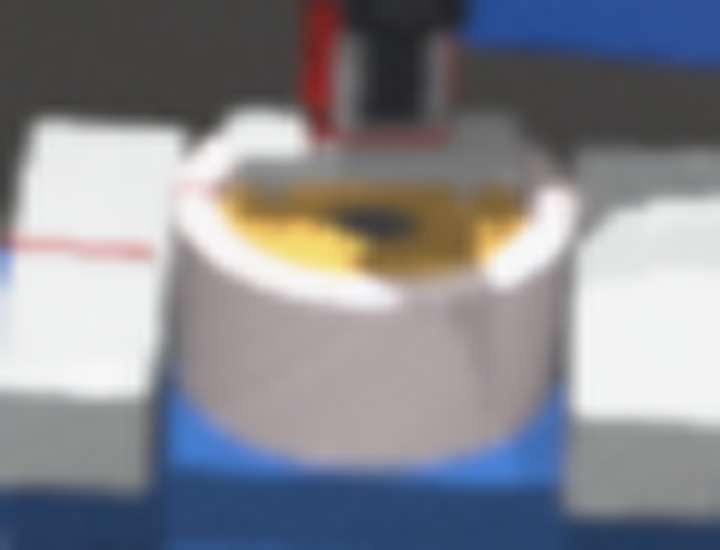

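```bash
python3 -m pendant '[{"x":0.01,"y":0.036,"z":0.04,"twist":0,"jaw":1},{"x":0,"y":0,"z":0.02,"twist":0,"jaw":1},{"x":0,"y":0,"z":0,"twist":0,"jaw":1},{"x":0,"y":0,"z":0,"twist":0,"jaw":1}]'
python3 -m pendant '[{"x":0,"y":0,"z":0.02,"twist":0,"jaw":1},{"x":0,"y":0,"z":0.02,"twist":0,"jaw":1},{"x":0,"y":0,"z":0,"twist":0,"jaw":1}]'
python3 -c "
from h import *
st()
"
```

```text
t: 10.38
position: [0.5682, 0.0157, 0.1305]
tcp_rot: [-0.082, 0.997, -0.0, 0.0]
force: [0.5, 0.1, -1.3]
grip_width: 0.0132
t: 10.75
position: [0.5681, 0.0157, 0.128]
tcp_rot: [-0.082, 0.997, -0.0, -0.0]
force: [-0.9, 0.2, -2.4]
grip_width: 0.0139
t 10.75 p [0.5681 0.0157 0.128 ] yaw -2.9769 tz [-1.e-04 -1.e-04 -1.e+00] F [-0.9  0.2 -2.4] T [ 0.03 -0.03  0.01] w 0.0139 j [ 0.65  0.45 -0.94  1.7   0.39  1.19  1.34]
```

Tips are about at the ring face (0.0997), with no contact force. Continuing in small steps.

```bash
python3 -m pendant '[{"x":0,"y":0,"z":0.02,"twist":0,"jaw":1},{"x":0,"y":0,"z":0.015,"twist":0,"jaw":1},{"x":0,"y":0,"z":0,"twist":0,"jaw":1}]'
python3 -c "
from h import *
st()
"
```

```text
t: 11.12
position: [0.5682, 0.0157, 0.1259]
tcp_rot: [-0.082, 0.997, -0.0, -0.0]
force: [-0.0, -0.6, -2.7]
grip_width: 0.0133
t 11.125 p [0.5682 0.0157 0.1259] yaw -2.9769 tz [-1.e-04 -1.e-04 -1.e+00] F [-0.  -0.6 -2.7] T [-0.05 -0.07  0.07] w 0.0133 j [ 0.65  0.45 -0.94  1.7   0.39  1.19  1.34]
```

```bash
python3 -m pendant '[{"x":0,"y":0,"z":0.02,"twist":0,"jaw":1},{"x":0,"y":0,"z":0.02,"twist":0,"jaw":1},{"x":0,"y":0,"z":0,"twist":0,"jaw":1}]'
python3 -c "
from h import *
st()
im=camera('side');c=cv2.resize(im[160:215,325:385],None,fx=12,fy=10,interpolation=2);
cv2.imwrite('pics/s8.png',c[:,:,::-1])
"
```

```text
t: 11.5
position: [0.5681, 0.0157, 0.1235]
tcp_rot: [-0.082, 0.997, -0.0, -0.0]
force: [-0.3, -0.4, -2.6]
grip_width: 0.0133
t 11.5 p [0.5681 0.0157 0.1235] yaw -2.9769 tz [-1.e-04 -1.e-04 -1.e+00] F [-0.3 -0.4 -2.6] T [-0.11  0.01  0.02] w 0.0133 j [ 0.65  0.46 -0.94  1.71  0.39  1.18  1.34]
```

View pics/s8.png

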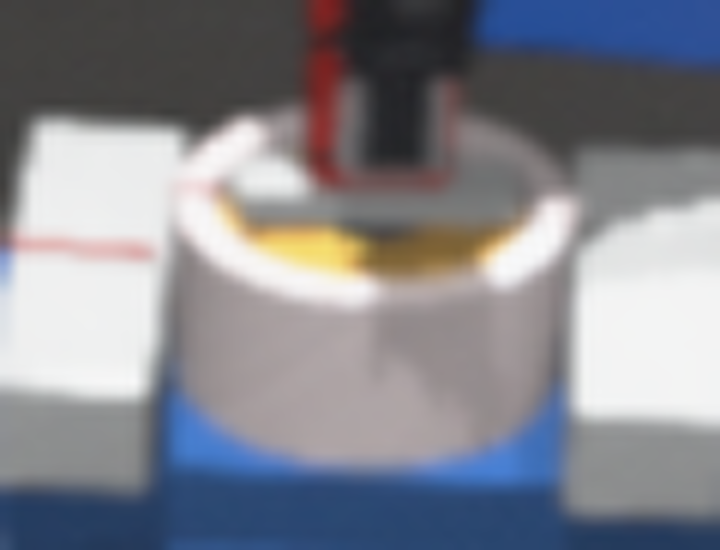

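```bash
python3 -m pendant '[{"x":0,"y":0,"z":0.01,"twist":0,"jaw":1},{"x":0,"y":0.001,"z":0,"twist":0.2,"jaw":1},{"x":0,"y":0.001,"z":0,"twist":0.3,"jaw":1},{"x":0,"y":0.001,"z":0,"twist":0.3,"jaw":1}]'
python3 -c "
from h import *
st()
"
python3 -m pendant '[{"x":0,"y":0.001,"z":0,"twist":0.3,"jaw":1},{"x":0,"y":0.001,"z":0,"twist":0.3,"jaw":1},{"x":0,"y":0.001,"z":0,"twist":0.3,"jaw":1},{"x":0,"y":0.001,"z":0,"twist":0.3,"jaw":1}]'
python3 -c "
from h import *
st()
"
```

```text
t: 12.05
position: [0.5682, 0.0147, 0.123]
tcp_rot: [-0.021, 1.0, -0.001, -0.0]
force: [-0.3, -3.5, -1.8]
grip_width: 0.0133
t 12.05 p [0.5682 0.0147 0.123 ] yaw -3.1005 tz [-1.0e-04 -1.7e-03 -1.0e+00] F [-0.3 -3.5 -1.8] T [-1.08  0.03  0.11] w 0.0133 j [ 0.63  0.45 -0.91  1.71  0.38  1.18  1.23]
t: 12.55
position: [0.5682, 0.0151, 0.123]
tcp_rot: [0.069, 0.998, -0.001, 0.0]
force: [-0.2, -3.7, -1.6]
grip_width: 0.0134
t 12.55 p [0.5682 0.0151 0.123 ] yaw 3.0028 tz [ 0.     -0.0015 -1.    ] F [-0.2 -3.7 -1.6] T [-0.88 -0.02  0.08] w 0.0134 j [ 0.61  0.43 -0.88  1.71  0.36  1.17  1.06]
```

```bash
python3 -m pendant '[{"x":0,"y":-0.005,"z":0,"twist":0.3,"jaw":1},{"x":0,"y":-0.003,"z":0,"twist":0.3,"jaw":1},{"x":0,"y":0,"z":0,"twist":0.2,"jaw":1}]'
python3 -c "
from h import *
st()
"
python3 -m pendant '[{"x":0,"y":0,"z":0,"twist":0.2,"jaw":1},{"x":0,"y":0,"z":0,"twist":0.2,"jaw":1},{"x":0,"y":0,"z":0,"twist":0,"jaw":1}]'
python3 -c "
from h import *
st()
"
```

```text
t: 12.92
position: [0.5682, 0.0153, 0.123]
tcp_rot: [0.128, 0.992, -0.0, 0.0]
force: [0.9, -1.9, -2.4]
grip_width: 0.0136
t 12.925 p [0.5682 0.0153 0.123 ] yaw 2.884 tz [ 2.e-04 -6.e-04 -1.e+00] F [ 0.9 -1.9 -2.4] T [-0.56 -0.2   0.15] w 0.0136 j [ 0.59  0.43 -0.86  1.71  0.35  1.17  0.95]
t: 13.3
position: [0.5682, 0.0154, 0.123]
tcp_rot: [0.157, 0.988, -0.0, 0.0]
force: [2.2, -3.6, -3.0]
grip_width: 0.0136
t 13.3 p [0.5682 0.0154 0.123 ] yaw 2.8256 tz [ 2.e-04 -4.e-04 -1.e+00] F [ 2.2 -3.6 -3. ] T [-0.87 -0.31  0.07] w 0.0136 j [ 0.58  0.42 -0.85  1.71  0.34  1.16  0.9 ]
```

```bash
for i in 1; do python3 -m pendant '[{"x":0,"y":0,"z":0,"twist":0.2,"jaw":1},{"x":0,"y":0,"z":0,"twist":0.2,"jaw":1},{"x":0,"y":0,"z":0,"twist":0,"jaw":1}]' >/dev/null; python3 -c "
from h import *
st()"; done
python3 -m pendant '[{"x":0,"y":0,"z":0,"twist":0.15,"jaw":1},{"x":0,"y":0,"z":0,"twist":0.15,"jaw":1},{"x":0,"y":0,"z":0,"twist":0,"jaw":1}]' >/dev/null; python3 -c "
from h import *
st()
im=camera('side');c=cv2.resize(im[160:215,325:385],None,fx=12,fy=10,interpolation=2);
cv2.imwrite('pics/s9.png',c[:,:,::-1])"
```

```text
t 13.675 p [0.5682 0.0156 0.123 ] yaw 2.7656 tz [ 2.e-04 -2.e-04 -1.e+00] F [ 2.  -2.9 -2.7] T [-0.82 -0.42  0.03] w 0.0135 j [ 0.58  0.42 -0.84  1.71  0.34  1.16  0.84]
t 14.05 p [0.5682 0.0157 0.1231] yaw 2.7208 tz [ 3.e-04 -0.e+00 -1.e+00] F [ 2.2 -4.1 -2.4] T [-0.82 -0.57  0.05] w 0.0135 j [ 0.57  0.42 -0.83  1.71  0.33  1.16  0.8 ]
```

View pics/s9.png

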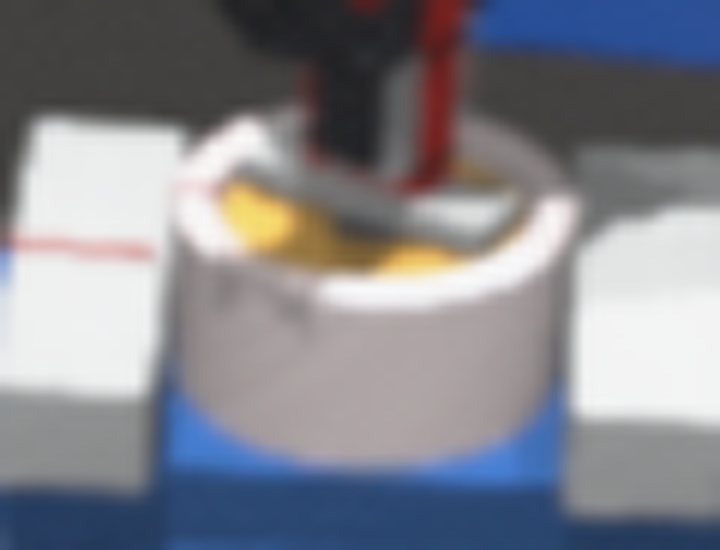

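```bash
python3 -m pendant '[{"x":0,"y":0,"z":0,"twist":0.15,"jaw":1},{"x":0,"y":0,"z":0,"twist":0.15,"jaw":1},{"x":0,"y":0,"z":0,"twist":0,"jaw":1}]' >/dev/null; python3 -c "
from h import *
st()"
python3 -m pendant '[{"x":0,"y":0,"z":0,"twist":0.15,"jaw":1},{"x":0,"y":0,"z":0,"twist":0.15,"jaw":1},{"x":0,"y":0,"z":0,"twist":0,"jaw":1}]' >/dev/null; python3 -c "
from h import *
st()"
```

```text
t 14.475 p [0.5682 0.0157 0.1231] yaw 2.6758 tz [ 3.e-04 -0.e+00 -1.e+00] F [ 3.  -2.8 -2.4] T [-0.67 -0.7   0.01] w 0.0134 j [ 0.56  0.41 -0.82  1.71  0.33  1.16  0.76]
t 14.85 p [0.5682 0.0158 0.123 ] yaw 2.6312 tz [ 3.e-04 -1.e-04 -1.e+00] F [ 4.  -2.2 -3.5] T [-0.62 -0.91  0.38] w 0.0136 j [ 0.56  0.41 -0.81  1.71  0.32  1.16  0.72]
```

```bash
python3 -c "
from h import *
im=camera('side');c=cv2.resize(im[160:215,325:385],None,fx=12,fy=10,interpolation=2);
cv2.imwrite('pics/s10.png',c[:,:,::-1])
T=[];F=[]
for i in range(6):
  camera('side'); s=observe(); T.append(s['ft_torque']);F.append(s['force'])
print(np.array(T).round(2),np.mean(F,0))
st()"
```

```text
[[-0.56 -0.92  0.32]
 [-0.57 -0.94  0.36]
 [-0.51 -0.99  0.38]
 [-0.54 -0.95  0.36]
 [-0.47 -0.97  0.37]
 [-0.51 -0.98  0.4 ]] [ 3.88661518 -2.1252743  -3.64001512]
t 15.2 p [0.5682 0.0158 0.1231] yaw 2.6315 tz [ 3.e-04  1.e-04 -1.e+00] F [ 3.8 -1.  -2.6] T [-0.51 -0.98  0.4 ] w 0.0136 j [ 0.56  0.41 -0.81  1.71  0.32  1.16  0.72]
```

View pics/s10.png

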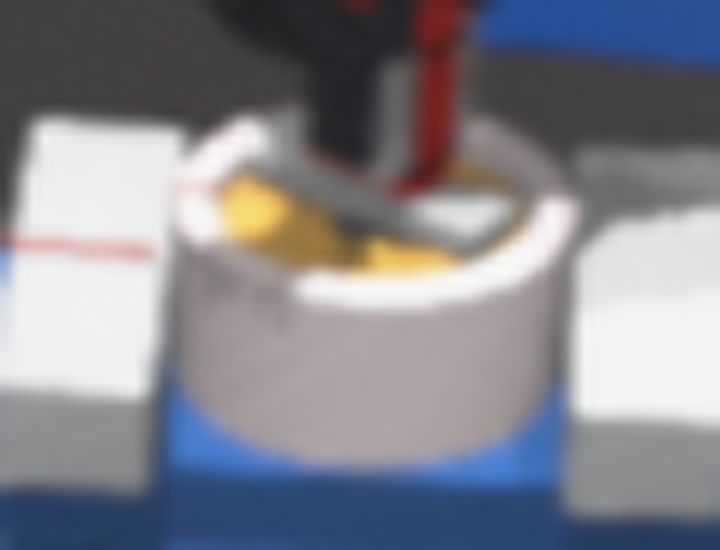

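Tz rose steadily from about 0.05 to 0.37 N m after 0.67 rad of turning, so the ring is at its stop. The paint marks on rim (200,187) and jaw (150,250) have not moved. I'll back off a little to relieve the pins, then lift out.

```bash
python3 -m pendant '[{"x":0,"y":0,"z":0,"twist":-0.2,"jaw":1},{"x":0,"y":0,"z":0,"twist":-0.2,"jaw":1},{"x":0,"y":0,"z":0,"twist":0,"jaw":1}]';  python3 -c "
from h import *
st()"
```

```text
t: 15.58
position: [0.5676, 0.016, 0.1228]
tcp_rot: [0.223, 0.975, 0.0, -0.001]
force: [0.3, -0.4, -1.7]
grip_width: 0.0136
t 15.575 p [0.5676 0.016  0.1228] yaw 2.6922 tz [-1.1e-03  4.0e-04 -1.0e+00] F [ 0.3 -0.4 -1.7] T [-0.04 -0.04  0.04] w 0.0136 j [ 0.57  0.42 -0.83  1.71  0.33  1.16  0.77]
```

```bash
python3 -m pendant '[{"x":0,"y":0,"z":-0.1,"twist":0,"jaw":1},{"x":0,"y":0,"z":-0.2,"twist":0,"jaw":1},{"x":0,"y":0,"z":-0.3,"twist":0,"jaw":1},{"x":0,"y":0,"z":-0.35,"twist":0,"jaw":1},{"x":0,"y":0,"z":0,"twist":-0.6,"jaw":1},{"x":0,"y":0,"z":0,"twist":-0.73,"jaw":1},{"x":0,"y":0,"z":0,"twist":0,"jaw":1}]';  python3 -c "
from h import *
togo([.5613,.2789,.18],2.892)"
```

```text
t: 16.45
position: [0.5684, 0.0158, 0.1811]
tcp_rot: [0.125, 0.992, 0.0, 0.001]
force: [-0.4, -0.6, -1.0]
grip_width: 0.0135
t 16.45 p [0.5684 0.0158 0.1811] yaw 2.8901 tz [ 0.001 -0.    -1.   ] F [-0.4 -0.6 -1. ] T [-0.04  0.07  0.01] w 0.0135 j [ 0.61  0.37 -0.88  1.65  0.3   1.27  1.  ]
units xyz (present axes) [1.205 4.219 0.018] twist -0.013
units xyz (after twist) [1.197 4.221 0.019]
```

```bash
python3 -m pendant '[{"x":0.1,"y":0.4,"z":0,"twist":0,"jaw":1},{"x":0.2,"y":0.7,"z":0,"twist":0,"jaw":1},{"x":0.25,"y":0.8,"z":0,"twist":0,"jaw":1},{"x":0.25,"y":0.8,"z":0,"twist":0,"jaw":1},{"x":0.2,"y":0.8,"z":0,"twist":0,"jaw":1},{"x":0.15,"y":0.5,"z":0,"twist":0,"jaw":1},{"x":0.05,"y":0.22,"z":0,"twist":0,"jaw":1},{"x":0,"y":0,"z":0,"twist":0,"jaw":1},{"x":0,"y":0,"z":0,"twist":0,"jaw":1}]';  python3 -c "
from h import *
togo([.5613,.2789,.075],2.892)
s,Rm=st()
im=camera('side');c=cv2.resize(im[225:310,310:390],None,fx=7,fy=7,interpolation=2)
P=[s['position']+Rm@np.array([-.0015+sx*.03,sy*.008,zz]) for sx in(-1,1) for sy in(-1,1) for zz in(.0083,.0183)]
for u in proj('side',P): cv2.circle(c,tuple(int(v) for v in (u-[310,225]+.5)*7),3,(0,255,0),-1)
cv2.imwrite('pics/s11.png',c[:,:,::-1])
im=camera('top');cv2.imwrite('pics/t11.png',cv2.resize(im[180:270,300:390],None,fx=6,fy=6,interpolation=2)[:,:,::-1])
"
```

```text
t: 17.58
position: [0.5619, 0.2769, 0.18]
tcp_rot: [0.126, 0.992, -0.001, 0.0]
force: [-0.0, -0.5, -2.1]
grip_width: 0.0134
t 17.575 p [0.5619 0.2769 0.18  ] yaw 2.888 tz [ 2.0e-04 -1.1e-03 -1.0e+00] F [-0.  -0.5 -2.1] T [-0.02  0.    0.04] w 0.0134 j [ 0.13  0.52 -0.9   1.49  0.41  1.33  0.51]
units xyz (present axes) [0.019 0.032 1.749] twist -0.027
units xyz (after twist) [0.018 0.03  1.749]
t 17.575 p [0.5619 0.2769 0.18  ] yaw 2.888 tz [ 2.0e-04 -1.1e-03 -1.0e+00] F [-0.  -0.5 -2.1] T [-0.02  0.    0.04] w 0.0134 j [ 0.13  0.52 -0.9   1.49  0.41  1.33  0.51]
```

View pics/s11.png

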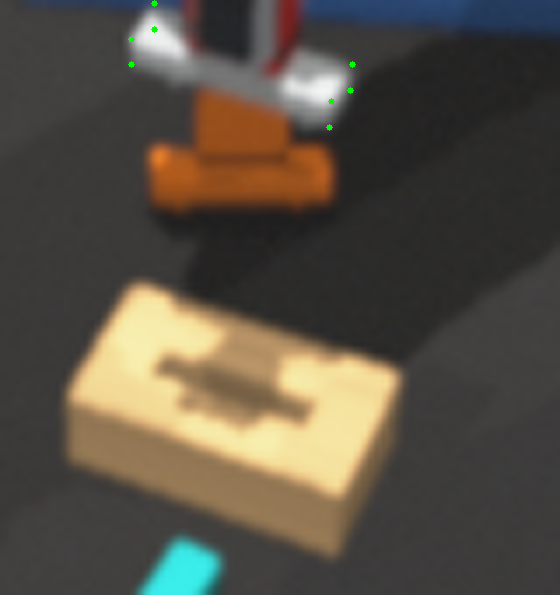

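View pics/t11.png

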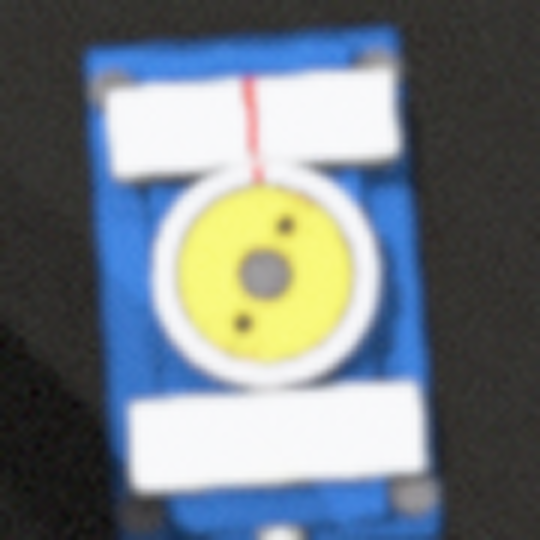

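The ring holes are now at (286,224) and (242,323), and the paint marks still line up, so the ring turned and the cartridge did not. The bar matches its model outline, and the slot runs from (155,365) to (312,412).

```bash
python3 -m pendant '[{"x":0.02,"y":0.03,"z":0.4,"twist":-0.03,"jaw":1},{"x":0,"y":0,"z":0.6,"twist":0,"jaw":1},{"x":0,"y":0,"z":0.5,"twist":0,"jaw":1},{"x":0,"y":0,"z":0.3,"twist":0,"jaw":1},{"x":0,"y":0,"z":0,"twist":0,"jaw":1},{"x":0,"y":0,"z":0,"twist":0,"jaw":1},{"x":0,"y":0,"z":0,"twist":0,"jaw":1}]';  python3 -c "
from h import *
togo([.5613,.2789,.0485],2.892)
im=camera('side');c=cv2.resize(im[240:310,310:390],None,fx=8,fy=8,interpolation=2)
cv2.imwrite('pics/s12.png',c[:,:,::-1])
def un(x,y): return ((x+.5)/7-.5+310,(y+.5)/7-.5+225)
a=ray('side',un(155,365),.03);b=ray('side',un(312,412),.03);print(a,b,(a+b)/2)
"
```

```text
t: 18.55
position: [0.5611, 0.2812, 0.0733]
tcp_rot: [0.123, 0.992, 0.0, 0.001]
force: [0.9, 0.3, -1.8]
grip_width: 0.0134
t 18.55 p [0.5611 0.2812 0.0733] yaw 2.8951 tz [ 1.8e-03  7.0e-04 -1.0e+00] F [ 0.9  0.3 -1.8] T [-0.01  0.03  0.  ] w 0.0134 j [ 0.09  0.62 -0.85  1.59  0.5   1.16  0.45]
units xyz (present axes) [-0.012 -0.037  0.413] twist 0.021
units xyz (after twist) [-0.012 -0.037  0.413]
[0.58766673 0.27318648 0.03      ] [0.53738122 0.28309661 0.03      ] [0.56252397 0.27814154 0.03      ]
```

View pics/s12.png

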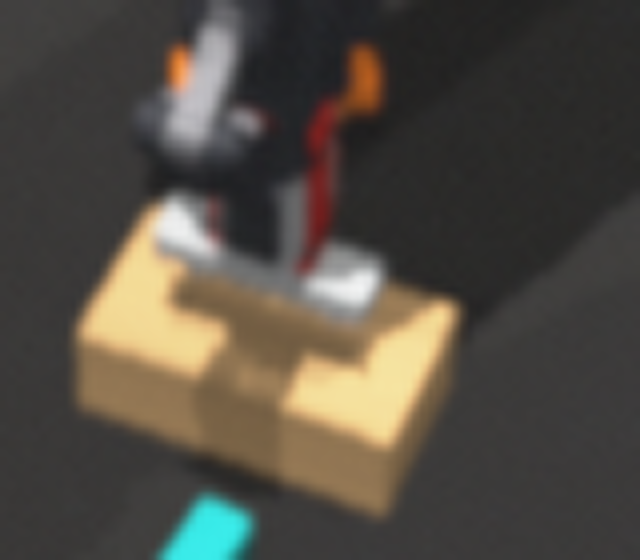

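```bash
python3 -m pendant '[{"x":-0.01,"y":-0.04,"z":0.06,"twist":0.02,"jaw":1},{"x":0,"y":0,"z":0,"twist":0,"jaw":1},{"x":0,"y":0,"z":0,"twist":0,"jaw":1},{"x":0,"y":0,"z":0,"twist":0,"jaw":1}]';  python3 -c "
from h import *
togo([.5613,.2787,.0485],2.892)"
```

```text
t: 19.1
position: [0.5605, 0.2784, 0.0684]
tcp_rot: [0.124, 0.992, -0.0, 0.0]
force: [-0.2, -0.3, -1.7]
grip_width: 0.0137
t 19.1 p [0.5605 0.2784 0.0684] yaw 2.8923 tz [ 1.e-04 -0.e+00 -1.e+00] F [-0.2 -0.3 -1.7] T [ 0.05 -0.02 -0.03] w 0.0137 j [ 0.09  0.62 -0.85  1.6   0.5   1.15  0.45]
units xyz (present axes) [-0.012  0.008  0.332] twist 0.002
units xyz (after twist) [-0.012  0.008  0.332]
```

```bash
python3 -m pendant '[{"x":-0.012,"y":0.008,"z":0.1,"twist":0,"jaw":1},{"x":0,"y":0,"z":0.08,"twist":0,"jaw":1},{"x":0,"y":0,"z":0.06,"twist":0,"jaw":1},{"x":0,"y":0,"z":0.04,"twist":0,"jaw":1},{"x":0,"y":0,"z":0,"twist":0,"jaw":1},{"x":0,"y":0,"z":0,"twist":0,"jaw":1}]';  python3 -c "
from h import *
togo([.5613,.2787,.0485],2.892)"
```

```text
t: 19.85
position: [0.5614, 0.2787, 0.0517]
tcp_rot: [0.124, 0.992, 0.0, 0.0]
force: [0.4, -0.6, -1.8]
grip_width: 0.013
t 19.85 p [0.5614 0.2787 0.0517] yaw 2.8923 tz [ 3.e-04  0.e+00 -1.e+00] F [ 0.4 -0.6 -1.8] T [ 0.02  0.06 -0.02] w 0.013 j [ 0.09  0.64 -0.84  1.61  0.52  1.12  0.44]
units xyz (present axes) [ 0.001 -0.001  0.054] twist 0.002
units xyz (after twist) [ 0.001 -0.001  0.054]
```

Pins are in the slot without force. Lowering the last 3 mm until the bar seats.

```bash
python3 -m pendant '[{"x":0,"y":0,"z":0.03,"twist":0,"jaw":1},{"x":0,"y":0,"z":0.022,"twist":0,"jaw":1},{"x":0,"y":0,"z":0,"twist":0,"jaw":1},{"x":0,"y":0,"z":0,"twist":0,"jaw":1}]';  python3 -c "
from h import *
st()"
```

```text
t: 20.35
position: [0.5613, 0.2787, 0.0485]
tcp_rot: [0.124, 0.992, -0.0, 0.0]
force: [-0.0, 0.2, -2.4]
grip_width: 0.0135
t 20.35 p [0.5613 0.2787 0.0485] yaw 2.8923 tz [ 0.e+00 -1.e-04 -1.e+00] F [-0.   0.2 -2.4] T [-0.05 -0.04 -0.01] w 0.0135 j [ 0.08  0.65 -0.83  1.61  0.52  1.12  0.44]
```

```bash
python3 -m pendant '[{"x":0,"y":0,"z":0.01,"twist":0,"jaw":1},{"x":0,"y":0,"z":0.008,"twist":0,"jaw":1},{"x":0,"y":0,"z":0,"twist":0,"jaw":1}]';  python3 -c "
from h import *
st()"
```

```text
t: 20.72
position: [0.5613, 0.2787, 0.0483]
tcp_rot: [0.124, 0.992, -0.0, 0.0]
force: [-3.9, -2.2, 8.1]
grip_width: 0.0127
t 20.725 p [0.5613 0.2787 0.0483] yaw 2.8923 tz [ 4.e-04 -5.e-04 -1.e+00] F [-3.9 -2.2  8.1] T [-0.63  0.77 -0.  ] w 0.0127 j [ 0.08  0.65 -0.83  1.61  0.52  1.12  0.44]
```

```bash
python3 -m pendant '[{"x":0,"y":0,"z":-0.01,"twist":0,"jaw":0.9},{"x":0,"y":0,"z":0,"twist":0,"jaw":0.7},{"x":0,"y":0,"z":0,"twist":0,"jaw":0.4},{"x":0,"y":0,"z":0,"twist":0,"jaw":0},{"x":0,"y":0,"z":0,"twist":0,"jaw":0},{"x":0,"y":0,"z":0,"twist":0,"jaw":0},{"x":0,"y":0,"z":-0.3,"twist":0,"jaw":0},{"x":0,"y":0,"z":-0.6,"twist":0,"jaw":0},{"x":0,"y":0,"z":-0.8,"twist":0,"jaw":0},{"x":0,"y":0,"z":-0.8,"twist":0,"jaw":0},{"x":0,"y":0,"z":-0.6,"twist":0,"jaw":0},{"x":0,"y":0,"z":0,"twist":0,"jaw":0}]';  python3 -c "
from h import *
st()
im=camera('side');c=cv2.resize(im[215:345,290:400],None,fx=4.5,fy=4.5,interpolation=2)
d=cv2.resize(im[160:235,305:410],None,fx=4.5,fy=4.5,interpolation=2)
cv2.imwrite('pics/s13.png',c[:,:,::-1]);cv2.imwrite('pics/s14.png',im[:,:,::-1])"
```

```text
t: 22.22
position: [0.5621, 0.28, 0.2385]
tcp_rot: [0.124, 0.992, 0.002, 0.003]
force: [-0.4, 0.8, -0.4]
grip_width: 0.0856
t 22.225 p [0.5621 0.28   0.2385] yaw 2.8927 tz [ 0.0055  0.0026 -1.    ] F [-0.4  0.8 -0.4] T [ 0.   -0.    0.01] w 0.0856 j [ 0.13  0.48 -0.92  1.41  0.38  1.43  0.53]
```

View pics/s13.png

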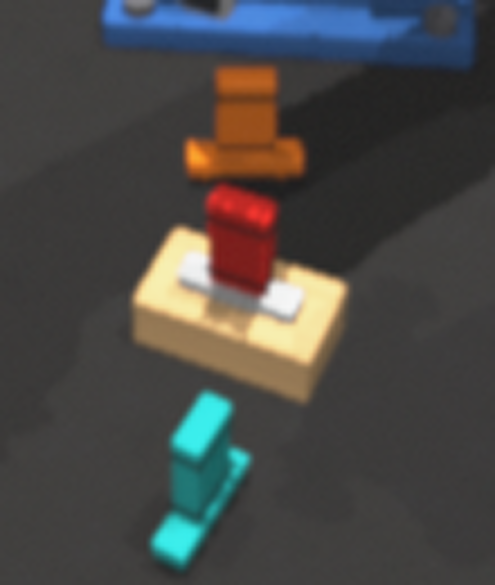

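View pics/s14.png

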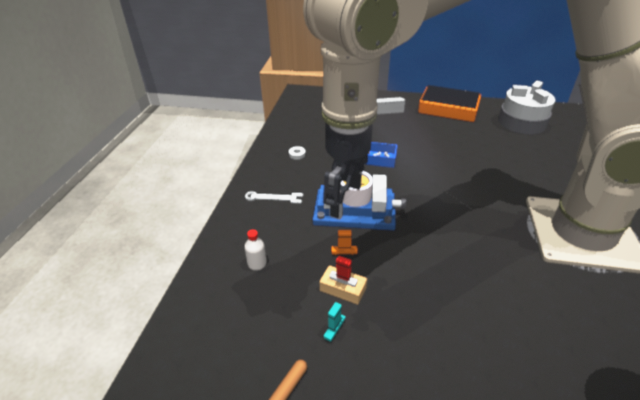

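The side picture shows the red spanner upright in the slot, as at the start (crop (242,245)). The look-alikes and bystanders have not moved, and the arm is clear.

```bash
python3 -c "
from cell import *
print(sign_off())"
```

```text
the job is handed in; nothing more can be done
None
```

I turned the brass ring to its stop with the red-handled spanner, stood the spanner back in the rack's slot, let go and handed the job in at about 22 s. The hand-in gives no verdict.

- **Engaging the holes:** the pins went in with no measurable push. From the arm position I put the tips about 6 mm into the 8 mm holes, but I did not measure that depth directly.
- **Turning the ring:** I turned the tool 0.67 rad clockwise. The torque then rose from roughly 0.1 N m to a steady 0.37 N m, and I took that as the stop. It is below the 0.5 N m at which the cartridge would turn in the vise.
- **Ring and cartridge afterwards:** the top picture shows the holes turned by about 0.58 rad. The 0.1 rad difference from the tool is roughly the play of the pins in the holes. The paint marks on rim and jaw still line up, so the cartridge did not turn.
- **Spanner and bench:** the bar seated on the rack at the same height as at the start, with about 8 N of push. In the last picture the spanner stands upright in the slot, the orange and turquoise look-alikes and the bystanders in view are where they were, and the gripper is open and clear.

One early move command was refused because its rows were incomplete; nothing moved. No other check failed or disagreed.

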